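# Unlock the spirits case and hold the key turned

### The job

The spirits case on the ledge is locked: throw its guard toggle over, away from the keyhole, until it rests on the other side, then take the key from its oak rest, work it past the sticky pins until it is fully home, and turn it a quarter turn clockwise (seen from above) as far as it goes. The lock springs back, so finish with the gripper still holding the key fully home and turned; leave the toggle thrown, and do not disturb the decanter, jug or glasses.

Things in the scene. Friction and masses are not known exactly. Their poses are not given: they have to be found in the camera images.
- case: Dark oak box fixed to the ledge, 130 (x) x 200 (y) x 60 high mm, origin at the centre of its underside. On top: the keyhole at case (-20, +45) mm in a round steel rose (radius 23 mm, 4 mm proud); 42 mm from it toward case -y the guard toggle, between steel cheeks 26 mm high on a 34 x 24 mm plate; a bolt in a keeper (15 mm high, at case (+37, +45) mm) that the lock draws back.
- guard (a joint): Guard toggle, a steel lever hinged about case x. 0 rad (start): rests leaning 0.75 rad off upright toward case +y, over the keyhole, barring the key. Grows as it swings up and over: 0.75 upright, 1.5 resting toward case -y, keyhole free. 0.22 kg, over-centre: it falls to the nearer rest; under 3 N at the ball moves it. A 28 x 4 mm shield plate runs 23 to 53 mm from the axis, then a stem.
- guard_ball (a point): Centre of the 20 mm steel ball on the toggle's end, 78 mm from the hinge axis; moves with it. At joint value q it is at guard_hinge + 78 mm x (sin(0.75 - q) along case y, cos(0.75 - q) up). It can be pinched from above along case x and carried round the arc, gripper pointing down, or pushed over.
- guard_hinge (a point): Point on the toggle's hinge axis, midway between the cheeks, 18 mm above the case top, at case (-20, +3, 78) mm; its axes are those of the case.
- keyway (a point): Centre of the mouth of the key slot, 66 mm above the ledge, on the lock's vertical axis; turns with the lock; x along the slot's long side, z up. Slot 13.6 x 6.6 mm, 36 mm deep, 2 mm chamfer, in a 24 mm square brass plug. Three sticky sprung pins stand out 2.2 mm from its long sides (+y, -y, +y) at 9, 15, 21 mm depth: a push of 6 to 18 N passes them; rocking 0.7 mm across the slot helps.
- lock (a joint): Turn of the lock plug about the vertical: 0 rad at rest (the start, slot long side along case x), growing clockwise seen from above to a stop at 1.4 rad. The key has about 0.15 rad of play in the slot, so the key turns about 1.5 rad in all. A spring turns the plug back when let go (0.02 N m at rest, 0.09 N m at the stop). Only the key turns it.
- key: Loose steel key, 60 g, 74 mm tall, upright in its rest, same either way round (half turn about z). Origin at the blade's tip, z up, x along the blade's width. Blade 12 (x) x 5 (y) x 28 mm, rounded tip; shoulder 18 x 9 mm from 28 to 32 mm up, resting on the mouth when fully home (tip 28 mm deep); flat round bow, radius 18 mm, 10 mm thick along y, centred 56 mm up: grip its flat faces.
- key_bow (a point): Centre of the key's bow, 56 mm above the tip.
- rest: Light oak block fixed to the ledge, 60 (x) x 70 (y) x 45 high mm, origin at the centre of its underside. The key stands in the 13 x 6 mm slot in the middle of its top, 36 mm deep, its shoulder resting on the top, so that the tip is 17 mm and the bow's centre 73 mm above the ledge.
- decanter: Bystander: six-sided glass decanter with chrome stopper, 90 mm across, 214 mm high, loose, origin under its centre.
- jug: Bystander: cream ceramic jug, 104 mm across, 140 mm high, handle reaching 84 mm toward its +y, loose, origin under its centre.
- glass0: Bystander: rocks glass, 82 mm across, 88 mm high, loose, origin under its centre.
- glass1: Bystander: the other rocks glass, same size, loose, origin under its centre.
Not all that is in view belongs to the job. Of the things that look like the key, the middle-sized one is meant.

How it is judged:
By the outcome, as a careful person would: the job done as asked, in the order asked, and still so for the second after the job is handed in, while the arm keeps its last pose, push and grip.
It also fails if it takes over 64 s, if anything falls off the work surface, if the arm or the gripper's body presses on something with over 40 N, if the wrist force passes 120 N, or if a joint passes its speed limit or range.

### The arm

A 6-joint arm with a two-finger parallel gripper is mounted at the origin on the work surface. World frame = base frame: x ahead of the robot, y to its left, z up, the work surface at z = 0. Lengths are in m, angles in rad, forces in N, time in s.
With the tool pointing down it reaches from about 0.25 to 0.775 m from the base axis. Payload 4 kg.
Tool frame: the origin (TCP) lies at the centre of the arm's flange, where the gripper is bolted on; the fingertips stand 199 mm ahead of it and the grasp point (between the pads) lies 180 mm ahead of it (robot.tcp_to_tips is the z of the fingertips in the tool frame, in m); z points along the fingers, y is the line along which they close (so a half turn about z gives the same grasp; the last joint's range is limited). The gripper opens to 94 mm and grips with 3 to 60 N. Pads are 16 mm wide; open, the fingers measure 119 mm over their backs; the gripper's body (75 mm by 177 mm) begins 78 mm behind the grasp point.
Start: joints at [-1.34, 0.087, 1.371, -0, 1.684, -0.103], TCP at [0.18, -0.52, 0.405] pointing down, gripper open.
Joint ranges: [-3.1, 3.1], [-0.76, 2.03], [0.27, 2.55], [-1.08, 4.22], [0.17, 2.65], [-2.57, 2.57]. Speed limits (rad/s): [2.79, 2.79, 3.14, 3.14, 3.14, 3.14].

### API

Orientations are given as [roll, pitch, yaw] about the fixed x, y, z axes, in that order (R = Rz(yaw) Ry(pitch) Rx(roll)).
In Python, from bench import robot gives the robot as it stands.
- The arm moves only by the tool play_rows, never from a script. Its arguments are lists of equal length, an entry for each row: "translation": the shift along the tool's x, y, z scaled (see below), a list of three; "twist": the turn, a rotation vector about the tool's x, y, z scaled (see below), a list of three; "gripper": the opening, from -1 (shut) to 1 (fully open). A call has 1 to 8 rows; each row shifts and turns the commanded pose from where the row before left it, along the tool's axes as they then stand; what a row does not reach is not made up. The controller multiplies each number of a shift by 0.04 m and each number of a turn by 0.1 rad. A row lasts 1/10 s, in which the tool goes at most 50 mm and 8.59 degrees, less where a joint would pass 70% of its speed; a pose out of reach is approached as far as the arm can. A call with a number of a shift or a turn outside -1 to 1 is refused whole. A call with a gripper value outside its range is refused whole. The fingers move at their own pace and stop on an object; the grip force is fixed at half the most. Time passes only in rows, so rows that do not move let the fingers close. It gives the time, the measured TCP pose, the force, the opening and the grip force at its end, in the units of the state.
- robot.get_obs(): the state, without advancing time (a new reading comes with each control period).
- robot.snapshot(name): name is "scene" or "top" or "wrist"; returns the picture (420x560x3 uint8, red, green, blue); there is no depth.
- robot.camera_model(name): a dict with "camera_matrix" (3x3 intrinsics, pixels), "rvec" (rotation vector, rad) and "tvec" (3), from world to camera coordinates, as OpenCV has them. Camera axes: x right, y down, z forward; pixel columns grow to the right and rows downward; lengths in m; the calibration is good to about 2 mm. A picture is of the moment at which its call begins: read the wrist's pose just before it. camera_model takes no time and is no camera call; for the wrist camera it gives the pose at the moment of the call.
- robot.close_job(): hands the job in; it is judged then, once.
Trained networks look in the newest picture that a camera, given by its name, has taken for a name from the list of things; names that differ only in an ending like _2 or _b are one class to them, and where a whole thing is asked for, a point or a joint stands for the part that bears it (a point fixed in the world has none). Each returns a list of dicts, best first, with "score" (0 to 1); they miss things now and then, are a little off and sometimes report something else, mostly with a low value. They report only what shows in the picture. A call takes as long as a camera call. They do not tell look-alikes from the thing itself.
- robot.recognise(name, camera): "centre" ([x, y, z] in m, in world coordinates, good to about 4 mm: the middle of the surface that is visible of it).
- robot.spot_point(name, camera): "centre" ([x, y, z] in m, in world coordinates, good to about 4 mm: a listed point, or the origin of a listed thing).
The state is a dict: "time": time; "joint_positions": joint angles; "qvel": joint speeds; "joint_torque": joint torques, N m; "tool_pos": TCP position; "ee_rot": TCP orientation; "wrist_force": force on the tool from outside, world axes, zero at the start; "wrist_torque": the same for the moment, N m; "width": finger opening in m; "finger_force": force on a finger pad.
Only numpy, scipy, OpenCV 4.12 (cv2) and the standard library are available. Lean on these libraries where they do the work, as an engineer would, in place of code of your own. Each camera call takes 0.05 s, during which the arm holds its last target. There are 200 camera calls.

## Working session

There is one attempt and no reset: what is moved stays moved. The work goes in short steps, Python scripts to look and compute and a tool call to move; the robot and the scene stay as the last step left them, time stands still between calls to the robot, and variables do not carry over. Pictures are saved under pics/ and viewed, at most 10 in all, crops included, and the job is handed in when it is done.

Besides the shell and the picture viewer there is one more tool, called after "Call:" by a JSON object that holds its "fn" and its "kwargs". play_rows: Moves the arm, as the interface text tells. Its arguments: {"type":"object","properties":{"translation":{"type":"array","items":{"type":"array","items":{"type":"number","minimum":-1,"maximum":1}}},"twist":{"type":"array","items":{"type":"array","items":{"type":"number","minimum":-1,"maximum":1}}},"gripper":{"type":"array","items":{"type":"number"}}},"required":["translation","twist","gripper"]}

```bash
mkdir -p pics; python3 - <<'E'
from bench import robot
import cv2
for n in ["scene","top"]:
    cv2.imwrite(f"pics/{n}0.png",robot.snapshot(n)[:,:,::-1])
    for k in ["case","rest","key","key_bow","keyway","guard_ball","guard_hinge","decanter","jug","glass0"]:
        print(n,k,[(d["centre"].round(4).tolist() if hasattr(d["centre"],'round') else d["centre"],round(d["score"],2)) for d in robot.spot_point(k,n)][:4])
o=robot.get_obs();print(o)
E
```

```text
scene case [([0.5352, -0.2335, 0.0006], 0.78)]
scene rest [([0.5662, 0.181, 0.001], 0.88)]
scene key [([0.478, 0.2183, 0.0006], 0.73), ([0.567, 0.1781, 0.0144], 0.64), ([0.666, 0.1561, -0.002], 0.63), ([0.7709, -0.0584, 0.0053], 0.62)]
scene key_bow [([0.6674, 0.1518, 0.0754], 0.86), ([0.4807, 0.2186, 0.0399], 0.69), ([0.5677, 0.1753, 0.0726], 0.54)]
scene keyway [([0.5058, -0.1917, 0.0661], 0.54), ([0.5695, 0.1735, 0.0727], 0.31)]
scene guard_ball [([0.5062, -0.1793, 0.1329], 0.63)]
scene guard_hinge [([0.5162, -0.2336, 0.0816], 0.86)]
scene decanter [([0.7583, 0.2638, 0.0007], 0.92)]
scene jug [([0.7579, -0.2904, -0.0037], 0.88)]
scene glass0 [([0.7726, -0.0584, 0.0023], 0.89), ([0.7723, 0.1277, 0.0006], 0.67)]
top case [([0.5308, -0.2341, -0.0015], 0.72), ([0.7622, -0.0561, -0.0019], 0.6)]
top rest [([0.5636, 0.1808, -0.0001], 0.65)]
top key [([0.5695, 0.1762, 0.0193], 0.65), ([0.6609, 0.1547, 0.0022], 0.63), ([0.478, 0.2181, -0.0021], 0.48), ([0.5073, -0.1754, 0.1375], 0.28)]
top key_bow [([0.6679, 0.152, 0.074], 0.73), ([0.571, 0.1782, 0.0703], 0.69), ([0.4812, 0.2163, 0.0459], 
[... 374 characters left out ...]
1, 'joint_positions': array([-1.34006820e+00,  8.71954886e-02,  1.37070087e+00,  1.83953538e-06,
        1.68360922e+00, -1.03118275e-01]), 'qvel': array([-2.57400310e-04, -7.24710926e-04, -7.91403245e-04, -1.36708959e-03,
       -7.35881940e-05, -1.45824405e-03]), 'joint_torque': array([-7.06102928e-04, -3.40049815e+01, -3.02604532e+01,  7.18137994e-02,
        2.36891268e-02, -2.48059024e-06]), 'tool_pos': array([ 0.18020953, -0.51963613,  0.4047079 ]), 'ee_rot': array([3.14150585e+00, 7.14533379e-06, 3.33846609e-01]), 'wrist_force': array([0.85779258, 0.30077529, 0.01231715]), 'wrist_torque': array([-0.01691597, -0.03445059,  0.04462626]), 'finger_force': 0.0, 'width': 0.0936666292695545}
```

View pics.

View pics/scene0.png

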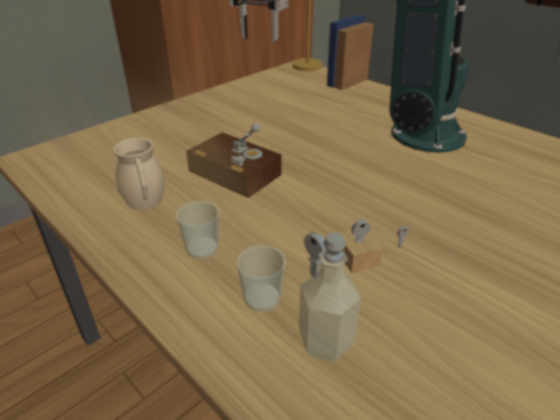

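View pics/top0.png

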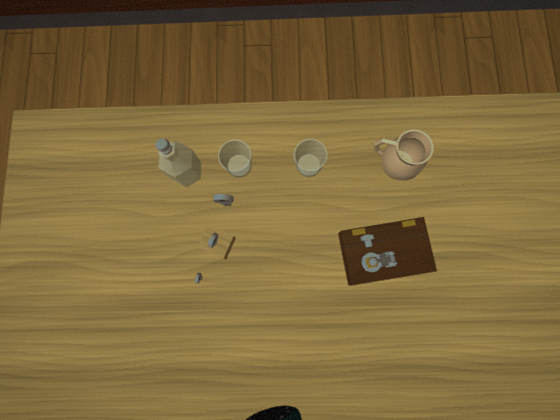

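```bash
cat > h.py <<'E'
from bench import robot
import numpy as np, cv2
from scipy.spatial.transform import Rotation as R
def wrap(a): return (a+np.pi)%(2*np.pi)-np.pi
def plan(x,y,z,yaw,n,start=None,long=True):
    """rows from start (pos,yaw) to target; yaw unwrapped difference used as given"""
    o=robot.get_obs(); p=np.array(o["tool_pos"]); w=o["ee_rot"][2]
    if start is not None: p,w=np.array(start[:3]),start[3]
    d=(np.array([x,y,z])-p)/n; dw=(yaw-w)/n; rows=[]
    for i in range(n):
        M=R.from_euler('xyz',[np.pi,0,w+i*dw]).as_matrix()
        rows.append((M.T@d/0.04).round(3).tolist())
    print("twist z per row",round(-dw/0.1,3)); print(rows)
def camtool():
    o=robot.get_obs(); m=robot.camera_model("wrist")
    Rc=cv2.Rodrigues(np.array(m["rvec"]))[0]; c=-Rc.T@np.array(m["tvec"]).ravel()
    T=R.from_euler('xyz',o["ee_rot"]).as_matrix()
    return T.T@(c-o["tool_pos"]), T.T@Rc.T, m["camera_matrix"]
E
python3 - <<'E'
from h import *
for a in camtool(): print(np.round(a,3))
plan(0.45,-0.17,0.40,1.73,16)
E
```

```text
[0.071 0.001 0.019]
[[-0.    -0.969 -0.248]
 [ 1.    -0.001  0.001]
 [-0.001 -0.248  0.969]]
[[313.5     0.    279.468]
 [  0.    313.5   205.128]
 [  0.      0.      1.   ]]
twist z per row -0.873
[[0.577, -0.378, 0.007], [0.608, -0.326, 0.007], [0.634, -0.272, 0.007], [0.655, -0.216, 0.007], [0.672, -0.158, 0.007], [0.683, -0.099, 0.007], [0.689, -0.039, 0.007], [0.69, 0.021, 0.007], [0.685, 0.081, 0.007], [0.676, 0.141, 0.007], [0.661, 0.199, 0.007], [0.641, 0.256, 0.007], [0.616, 0.311, 0.007], [0.587, 0.363, 0.007], [0.553, 0.413, 0.007], [0.515, 0.46, 0.007]]
```

```bash
python3 - <<'E'
from h import *
plan(0.515,-0.26,0.405,1.73,16)
E
```

```text
twist z per row -0.873
[[0.627, -0.212, -0.0], [0.643, -0.156, -0.0], [0.654, -0.1, -0.0], [0.661, -0.042, -0.0], [0.662, 0.015, -0.0], [0.658, 0.073, -0.0], [0.649, 0.13, -0.0], [0.635, 0.186, -0.0], [0.617, 0.241, -0.0], [0.593, 0.294, -0.0], [0.565, 0.344, -0.0], [0.533, 0.392, -0.0], [0.497, 0.437, -0.0], [0.457, 0.479, -0.0], [0.414, 0.517, -0.0], [0.367, 0.551, -0.0]]
```

Call:
{"fn": "play_rows", "kwargs": {"translation": [[0.63,-0.21,0],[0.64,-0.16,0],[0.65,-0.1,0],[0.66,-0.04,0],[0.66,0.015,0],[0.66,0.07,0],[0.65,0.13,0],[0.635,0.19,0]], "twist": [[0,0,-0.87],[0,0,-0.87],[0,0,-0.87],[0,0,-0.87],[0,0,-0.87],[0,0,-0.87],[0,0,-0.87],[0,0,-0.87]], "gripper": [-1,-1,-1,-1,-1,-1,-1,-1]}}

```text
time: 1.9
tool_pos: [0.3483, -0.3893, 0.4048]
ee_rot: [3.141, 0.0, 1.033]
wrist_force: [-0.0, 0.6, -0.4]
width: 0.0336
finger_force: 0.0
```

Call:
{"fn": "play_rows", "kwargs": {"translation": [[0.617,0.24,0],[0.593,0.294,0],[0.565,0.344,0],[0.533,0.392,0],[0.497,0.437,0],[0.457,0.48,0],[0.414,0.517,0],[0.367,0.55,0]], "twist": [[0,0,-0.87],[0,0,-0.87],[0,0,-0.87],[0,0,-0.87],[0,0,-0.87],[0,0,-0.87],[0,0,-0.87],[0,0,-0.87]], "gripper": [-1,-1,-1,-1,-1,-1,-1,-1]}}

```text
time: 2.7
tool_pos: [0.5162, -0.26, 0.4047]
ee_rot: [3.142, 0.0, 1.729]
wrist_force: [0.1, -0.6, 0.0]
width: 0.0005
finger_force: 0.0
```

```bash
python3 - <<'E'
from h import *
cv2.imwrite("pics/w1.png",robot.snapshot("wrist")[:,:,::-1])
for k in ["case","keyway","guard_ball","guard_hinge"]:
    print(k,[(np.round(d["centre"],4).tolist(),round(d["score"],2)) for d in robot.spot_point(k,"wrist")][:3])
m=robot.camera_model("wrist")
np.savez("w1.npz",K=m["camera_matrix"],r=np.array(m["rvec"]),t=np.array(m["tvec"]))
E
```

```text
case [([0.5332, -0.2346, -0.0008], 0.58)]
keyway [([0.508, -0.193, 0.0628], 0.72)]
guard_ball [([0.507, -0.1801, 0.1319], 0.74)]
guard_hinge [([0.5159, -0.2335, 0.0849], 0.96)]
```

View pics/w1.png

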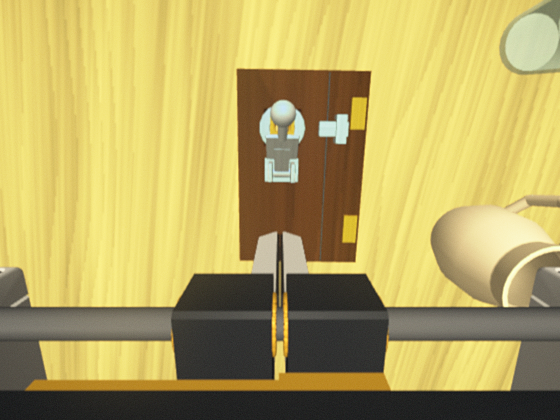

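```bash
cat >> h.py <<'E'
def ray_z(u,v,z,K,r,t):
    Rc=cv2.Rodrigues(np.array(r))[0]; c=-Rc.T@np.array(t).ravel()
    d=Rc.T@np.linalg.inv(K)@np.array([u,v,1.]); return c+d*(z-c[2])/d[2]
E
python3 - <<'E'
from h import *
m=np.load("w1.npz"); a=(m["K"],m["r"],m["t"])
for px in [(238,69),(370,72),(356,262),(241,261)]: print(ray_z(*px,.06,*a).round(4))
print("rose",ray_z(282,127,.064,*a).round(4)); print("ball",ray_z(283,114,.135,*a).round(4))
from scipy.optimize import least_squares
im=cv2.imread("pics/w1.png"); 
P=np.array([[-.065,.1,.06],[.065,.1,.06],[.065,-.1,.06],[-.065,-.1,.06]])
px=np.array([(238,69),(370,72),(356,262),(241,261)],float)
def f(q):
    X=P@R.from_euler('z',q[2]).as_matrix().T+[q[0],q[1],0]
    return (cv2.projectPoints(X,a[1],a[2],a[0],None)[0][:,0]-px).ravel()
s=least_squares(f,[.533,-.234,.16]); print(s.x.round(4),s.fun.round(1))
q=s.x; Rz=R.from_euler('z',q[2]).as_matrix(); 
for p in [(-.02,.045,.066),(-.02,.003,.078)]: print((Rz@np.array(p)+[q[0],q[1],0]).round(4))
E
```

```text
[ 0.4565 -0.1463  0.06  ]
[ 0.5829 -0.1295  0.06  ]
[ 0.6119 -0.3263  0.06  ]
[ 0.4839 -0.3449  0.06  ]
rose [ 0.5068 -0.1934  0.064 ]
ball [ 0.5054 -0.1832  0.135 ]
[ 0.5338 -0.2369  0.1403] [-1.2  0.5  1.5 -0.6  0.1  0.4 -0.5 -0. ]
[ 0.5077 -0.1951  0.066 ]
[ 0.5136 -0.2367  0.078 ]
```

Call:
{"fn": "play_rows", "kwargs": {"translation": [[0.715,0.02,0],[0.715,0.02,0],[0.715,0.02,0],[0.715,0.02,0],[0,0,0.715],[0,0,0.715],[0,0,0.715],[0,0,0]], "twist": [[0,0,0],[0,0,0],[0,0,0],[0,0,0],[0,0,0],[0,0,0],[0,0,0],[0,0,0]], "gripper": [-1,-1,-1,-1,-1,-1,-1,-1]}}

```text
time: 3.75
tool_pos: [0.4989, -0.1476, 0.3145]
ee_rot: [-3.134, -0.004, 1.724]
wrist_force: [0.4, -0.1, 0.1]
width: 0.0003
finger_force: 0.0
```

Call:
{"fn": "play_rows", "kwargs": {"translation": [[-0.4,0,0],[-0.4,0,0],[-0.4,0,0],[-0.4,0,0],[-0.4,0,0],[-0.4,0,0],[-0.2,0,0],[0,0,0]], "twist": [[0,0,0],[0,0,0],[0,0,0],[0,0,0],[0,0,0],[0,0,0],[0,0,0],[0,0,0]], "gripper": [-1,-1,-1,-1,-1,-1,-1,-1]}}

```text
time: 4.55
tool_pos: [0.517, -0.2514, 0.3185]
ee_rot: [-3.141, -0.0, 1.724]
wrist_force: [0.1, -0.3, 0.7]
width: 0.0006
finger_force: 0.0
```

```bash
python3 - <<'E'
from h import *
plan(0.58,0.11,0.405,1.73,10,start=(0.517,-0.2514,0.405,1.724))
E
```

```text
twist z per row -0.006
[[0.869, 0.294, 0.0], [0.869, 0.294, 0.0], [0.869, 0.295, 0.0], [0.868, 0.295, 0.0], [0.868, 0.296, 0.0], [0.868, 0.296, 0.0], [0.868, 0.297, 0.0], [0.868, 0.297, 0.0], [0.867, 0.298, 0.0], [0.867, 0.298, 0.0]]
```

Call:
{"fn": "play_rows", "kwargs": {"translation": [[0,0,-0.7],[0,0,-0.7],[0,0,-0.7],[0,0,0]], "twist": [[0,0,0],[0,0,0],[0,0,0],[0,0,0]], "gripper": [-1,-1,-1,-1]}}

```text
time: 4.95
tool_pos: [0.5173, -0.2496, 0.4081]
ee_rot: [3.134, 0.006, 1.727]
wrist_force: [-0.4, -0.4, 0.1]
width: 0.0004
finger_force: 0.0
```

Call:
{"fn": "play_rows", "kwargs": {"translation": [[0.87,0.3,0],[0.87,0.3,0],[0.87,0.3,0],[0.87,0.3,0],[0.87,0.3,0],[0.87,0.3,0],[0.87,0.3,0],[0.87,0.3,0]], "twist": [[0,0,0],[0,0,0],[0,0,0],[0,0,0],[0,0,0],[0,0,0],[0,0,0],[0,0,0]], "gripper": [-1,-1,-1,-1,-1,-1,-1,-1]}}

```text
time: 5.75
tool_pos: [0.5685, 0.0418, 0.4014]
ee_rot: [-3.14, -0.0, 1.726]
wrist_force: [0.6, 0.3, -0.1]
width: 0.0
finger_force: 0.0
```

Call:
{"fn": "play_rows", "kwargs": {"translation": [[0.87,0.3,0],[0.87,0.3,0],[0,0,0],[0,0,0]], "twist": [[0,0,0],[0,0,0],[0,0,0],[0,0,0]], "gripper": [-1,-1,-1,-1]}}

```text
time: 6.15
tool_pos: [0.5814, 0.1132, 0.4014]
ee_rot: [-3.139, 0.001, 1.728]
wrist_force: [0.0, -1.0, 0.0]
width: 0.0005
finger_force: 0.0
```

```bash
python3 - <<'E'
from h import *
w=robot.snapshot("wrist")[:,:,::-1]; m=robot.camera_model("wrist")
np.savez("w2.npz",K=m["camera_matrix"],r=np.array(m["rvec"]),t=np.array(m["tvec"]))
for k in ["key","key_bow","rest"]:
    print(k,[(np.round(d["centre"],4).tolist(),round(d["score"],2)) for d in robot.spot_point(k,"wrist")][:3])
t=robot.snapshot("scene")[:,:,::-1]
print([(np.round(d["centre"],4).tolist(),round(d["score"],2)) for d in robot.spot_point("guard_ball","scene")][:3])
c=cv2.resize(t[100:220,160:320],(560,420))
cv2.imwrite("pics/w2.png",w); cv2.imwrite("pics/s2.png",c)
E
```

```text
key [([0.5624, 0.1742, 0.0187], 0.66), ([0.6646, 0.1486, -0.0025], 0.61)]
key_bow [([0.5621, 0.1737, 0.0719], 0.89), ([0.6636, 0.1533, 0.0746], 0.86), ([0.4799, 0.2165, 0.0392], 0.55)]
rest [([0.5682, 0.1769, -0.0021], 0.77)]
[([0.5195, -0.2854, 0.1319], 0.69), ([0.5672, 0.1799, -0.0028], 0.34)]
```

View pics/w2.png

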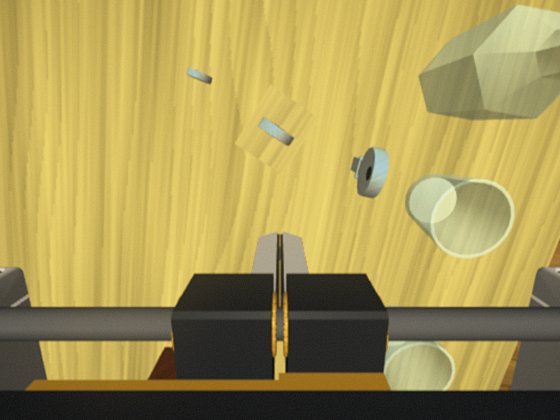

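View pics/s2.png

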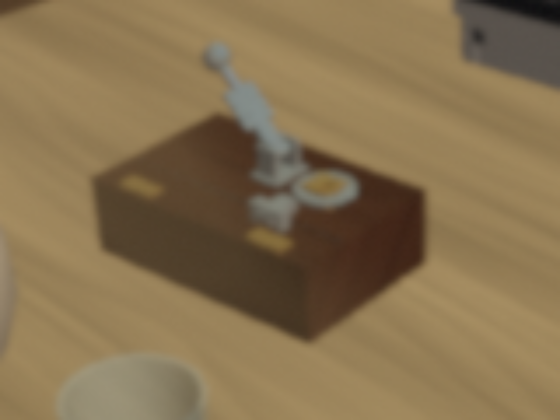

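```bash
cat >> h.py <<'E'
def fit_key(img,cam,x0,roi,zb=0.073):
    from scipy.optimize import minimize
    a=(cam["r"],cam["t"],cam["K"]); u0,v0,u1,v1=roi
    hsv=cv2.cvtColor(img,cv2.COLOR_BGR2HSV); mk=(hsv[...,1]<70)&(hsv[...,2]>40)
    z=np.zeros(mk.shape,bool); z[v0:v1,u0:u1]=mk[v0:v1,u0:u1]
    n,l,s,_=cv2.connectedComponentsWithStats(z.astype(np.uint8)); k=1+np.argmax(s[1:,4]); z=l==k
    print("mask area",s[k,4],_[k])
    S=8; big=cv2.resize(z[v0:v1,u0:u1].astype(np.float32),None,fx=S,fy=S,interpolation=cv2.INTER_LINEAR)>0.5
    th=np.linspace(0,2*np.pi,60); D=np.array([[.018*np.cos(t),s_*.005,.018*np.sin(t)] for s_ in(-1,1) for t in th])
    def draw(q):
        X=D@R.from_euler('z',q[2]).as_matrix().T+[q[0],q[1],zb]
        p=(cv2.projectPoints(X,*a,None)[0][:,0]-[u0,v0]+.5)*S-.5
        m=np.zeros(big.shape,np.uint8); cv2.fillConvexPoly(m,cv2.convexHull(p.astype(np.float32)).astype(np.int32),1); return m>0
    f=lambda q:1-(draw(q)&big).sum()/(draw(q)|big).sum()
    best=min((minimize(f,[x0[0],x0[1],w],method="Nelder-Mead",options=dict(initial_simplex=[[x0[0],x0[1],w],[x0[0]+.005,x0[1],w],[x0[0],x0[1]+.005,w],[x0[0],x0[1],w+.3]])) for w in np.arange(0,3.1,.5)),key=lambda r:r.fun)
    print("key fit",best.x.round(4),"1-IoU",round(best.fun,3)); return best.x
E
python3 - <<'E'
from h import *
m=np.load("w2.npz"); im=cv2.imread("pics/w2.png")
q=fit_key(im,m,(.566,.176),(245,105,310,160))
print(im[131,276],im[131,300])
E
```

```text
mask area 384 [274.72395833 130.72135417]
key fit [0.5674 0.1752 2.7331] 1-IoU 0.121
[186 199 177] [ 97 188 210]
```

```bash
python3 - <<'E'
from h import *
plan(0.613,0.156,0.335,2.73,12)
E
```

```text
twist z per row -0.838
[[0.082, 0.079, 0.141], [0.075, 0.085, 0.141], [0.068, 0.091, 0.141], [0.06, 0.097, 0.141], [0.052, 0.101, 0.141], [0.043, 0.105, 0.141], [0.034, 0.109, 0.141], [0.025, 0.111, 0.141], [0.016, 0.113, 0.141], [0.006, 0.114, 0.141], [-0.004, 0.114, 0.141], [-0.013, 0.113, 0.141]]
```

Call:
{"fn": "play_rows", "kwargs": {"translation": [[0.082,0.079,0.14],[0.075,0.085,0.14],[0.068,0.09,0.14],[0.06,0.097,0.14],[0.052,0.1,0.14],[0.043,0.105,0.14],[0.034,0.11,0.14],[0.025,0.11,0.14]], "twist": [[0,0,-0.84],[0,0,-0.84],[0,0,-0.84],[0,0,-0.84],[0,0,-0.84],[0,0,-0.84],[0,0,-0.84],[0,0,-0.84]], "gripper": [0.2,0.2,0.2,0.2,0.2,0.2,0.2,0.2]}}

```text
time: 7.25
tool_pos: [0.6026, 0.1415, 0.358]
ee_rot: [3.141, 0.0, 2.4]
wrist_force: [-0.2, -0.4, -0.9]
width: 0.0557
finger_force: 0.0
```

Call:
{"fn": "play_rows", "kwargs": {"translation": [[0.016,0.11,0.14],[0.006,0.11,0.14],[-0.004,0.11,0.14],[-0.013,0.11,0.14],[0,0,0],[0,0,0]], "twist": [[0,0,-0.84],[0,0,-0.84],[0,0,-0.84],[0,0,-0.84],[0,0,0],[0,0,0]], "gripper": [0.2,0.2,0.2,0.2,0.2,0.2]}}

```text
time: 7.85
tool_pos: [0.6126, 0.1561, 0.3357]
ee_rot: [-3.141, -0.0, 2.731]
wrist_force: [0.5, -0.5, -0.2]
width: 0.0564
finger_force: 0.0
```

```bash
python3 - <<'E'
from h import *
w=robot.snapshot("wrist")[:,:,::-1].copy(); m=robot.camera_model("wrist")
np.savez("w3.npz",K=m["camera_matrix"],r=np.array(m["rvec"]),t=np.array(m["tvec"]))
cv2.imwrite("pics/w3.png",w)
p=cv2.projectPoints(np.array([[.5674,.1752,.073]]),np.array(m["rvec"]),np.array(m["tvec"]),m["camera_matrix"],None)[0].ravel(); print(p)
print([(np.round(d["centre"],4).tolist(),round(d["score"],2)) for d in robot.spot_point("key_bow","wrist")][:3])
E
```

```text
[280.37392994 154.25249765]
[([0.6631, 0.1556, 0.0724], 0.66), ([0.5645, 0.1744, 0.0714], 0.65), ([0.4804, 0.2181, 0.041], 0.59)]
```

View pics/w3.png

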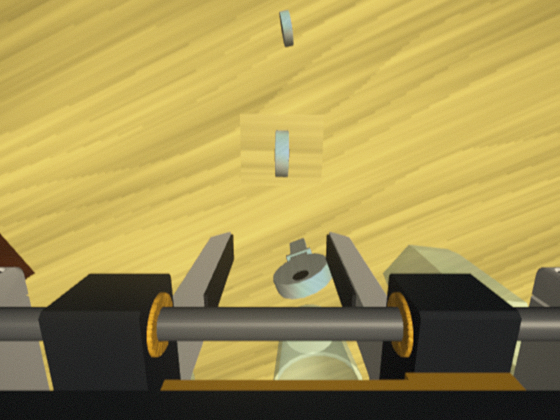

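```bash
python3 - <<'E'
from h import *
m=np.load("w3.npz"); im=cv2.imread("pics/w3.png")
q=fit_key(im,m,(.5674,.1752),(262,115,302,190))
if q[2]<1: q[2]+=np.pi
plan(q[0],q[1],0.255,q[2],5)
w=q[2]; o=robot.get_obs()
E
```

```text
mask area 601 [281.50582363 152.44925125]
key fit [ 0.5675  0.1761 -0.4127] 1-IoU 0.092
twist z per row 0.006
[[0.246, 0.001, 0.406], [0.246, 0.001, 0.406], [0.246, 0.001, 0.406], [0.246, 0.001, 0.406], [0.246, 0.001, 0.406]]
```

Call:
{"fn": "play_rows", "kwargs": {"translation": [[0.41,0,0],[0.41,0,0],[0.41,0,0],[0,0,0.5],[0,0,0.5],[0,0,0.5],[0,0,0.5],[0,0,0]], "twist": [[0,0,0],[0,0,0],[0,0,0],[0,0,0],[0,0,0],[0,0,0],[0,0,0],[0,0,0]], "gripper": [0.2,0.2,0.2,0.2,0.2,0.2,0.2,0.2]}}

```text
time: 8.75
tool_pos: [0.5663, 0.1758, 0.2527]
ee_rot: [-3.138, -0.005, 2.733]
wrist_force: [-0.8, -0.4, -0.5]
width: 0.0562
finger_force: 0.0
```

Call:
{"fn": "play_rows", "kwargs": {"translation": [[0,0,0],[0,0,0],[0,0,0],[0,0,0],[0,0,0],[0,0,0]], "twist": [[0,0,0],[0,0,0],[0,0,0],[0,0,0],[0,0,0],[0,0,0]], "gripper": [0.2,-1,-1,-1,-1,-1]}}

```text
time: 9.35
tool_pos: [0.5674, 0.1762, 0.2559]
ee_rot: [3.141, 0.0, 2.734]
wrist_force: [-0.2, 0.3, -0.2]
width: 0.0198
finger_force: 0.0
```

Call:
{"fn": "play_rows", "kwargs": {"translation": [[0,0,0],[0,0,0],[0,0,0]], "twist": [[0,0,0],[0,0,0],[0,0,0]], "gripper": [-1,-1,-1]}}

```text
time: 9.65
tool_pos: [0.5674, 0.1765, 0.2557]
ee_rot: [3.141, 0.0, 2.734]
wrist_force: [0.6, 0.2, -0.3]
width: 0.0097
finger_force: 30.0
```

```bash
python3 - <<'E'
from h import *
plan(0.567,-0.186,0.40,3.282,12,start=(.5674,.1765,.40,2.734))
E
```

```text
twist z per row -0.457
[[-0.299, -0.694, -0.0], [-0.267, -0.707, -0.0], [-0.234, -0.718, -0.0], [-0.201, -0.728, -0.0], [-0.168, -0.736, -0.0], [-0.134, -0.743, -0.0], [-0.1, -0.749, -0.0], [-0.065, -0.752, -0.0], [-0.031, -0.755, -0.0], [0.003, -0.755, -0.0], [0.038, -0.754, -0.0], [0.072, -0.752, -0.0]]
```

Call:
{"fn": "play_rows", "kwargs": {"translation": [[0,0,-0.3],[0,0,-0.6],[0,0,-0.9],[0,0,-0.9],[0,0,-0.9],[0,0,0]], "twist": [[0,0,0],[0,0,0],[0,0,0],[0,0,0],[0,0,0],[0,0,0]], "gripper": [-1,-1,-1,-1,-1,-1]}}

```text
time: 10.25
tool_pos: [0.5676, 0.1761, 0.4078]
ee_rot: [3.135, 0.011, 2.734]
wrist_force: [0.4, -0.7, -0.7]
width: 0.0098
finger_force: 30.0
```

Call:
{"fn": "play_rows", "kwargs": {"translation": [[-0.3,-0.694,0],[-0.267,-0.707,0],[-0.234,-0.718,0],[-0.2,-0.728,0],[-0.168,-0.736,0],[-0.134,-0.743,0],[-0.1,-0.749,0],[-0.065,-0.752,0]], "twist": [[0,0,-0.457],[0,0,-0.457],[0,0,-0.457],[0,0,-0.457],[0,0,-0.457],[0,0,-0.457],[0,0,-0.457],[0,0,-0.457]], "gripper": [-1,-1,-1,-1,-1,-1,-1,-1]}}

```text
time: 11.05
tool_pos: [0.5665, -0.0668, 0.3989]
ee_rot: [-3.141, -0.003, 3.101]
wrist_force: [0.4, -0.5, -0.4]
width: 0.0096
finger_force: 30.0
```

Call:
{"fn": "play_rows", "kwargs": {"translation": [[-0.03,-0.755,0],[0.003,-0.755,0],[0.038,-0.754,0],[0.072,-0.752,0],[0,0,0],[0,0,0],[0,0,0]], "twist": [[0,0,-0.457],[0,0,-0.457],[0,0,-0.457],[0,0,-0.457],[0,0,0],[0,0,0],[0,0,0]], "gripper": [-1,-1,-1,-1,-1,-1,-1]}}

```text
time: 11.75
tool_pos: [0.5668, -0.1856, 0.3993]
ee_rot: [3.141, -0.001, -3.001]
wrist_force: [0.5, 0.4, -1.0]
width: 0.0097
finger_force: 30.0
```

```bash
python3 - <<'E'
from h import *
w=robot.snapshot("wrist")[:,:,::-1].copy(); m=robot.camera_model("wrist")
np.savez("w4.npz",K=m["camera_matrix"],r=np.array(m["rvec"]),t=np.array(m["tvec"]))
cv2.imwrite("pics/w4.png",w)
p=cv2.projectPoints(np.array([[.5077,-.1945,.066]]),np.array(m["rvec"]),np.array(m["tvec"]),m["camera_matrix"],None)[0].ravel(); print(p)
u,v=p.astype(int); v=max(v,75)
cv2.imwrite("pics/w4c.png",cv2.resize(w[v-75:v+75,u-100:u+100],(800,600),interpolation=cv2.INTER_CUBIC)); print(u-100,v-75)
print([(np.round(d["centre"],4).tolist(),round(d["score"],2)) for d in robot.spot_point("keyway","wrist")][:3])
E
```

```text
[280.07958201 137.57596498]
180 62
[([0.5088, -0.1894, 0.0661], 0.76)]
```

View pics/w4c.png

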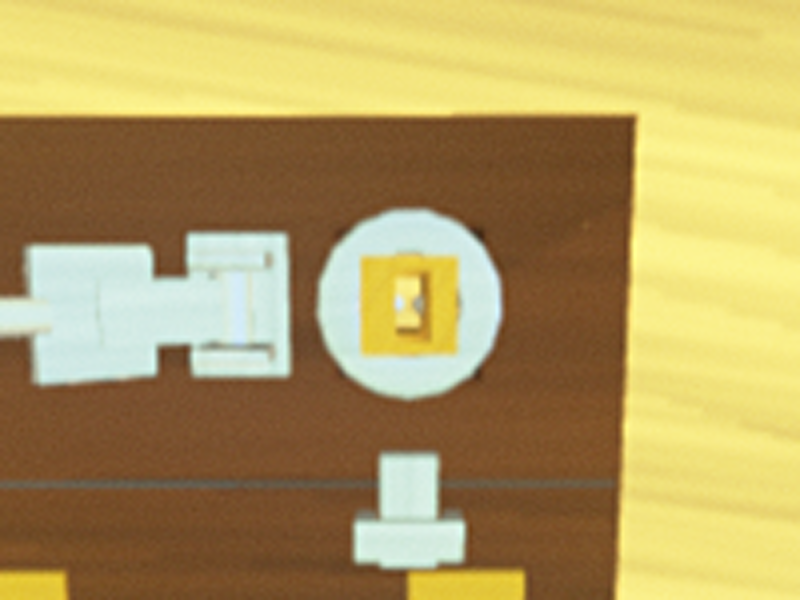

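View pics/w4.png

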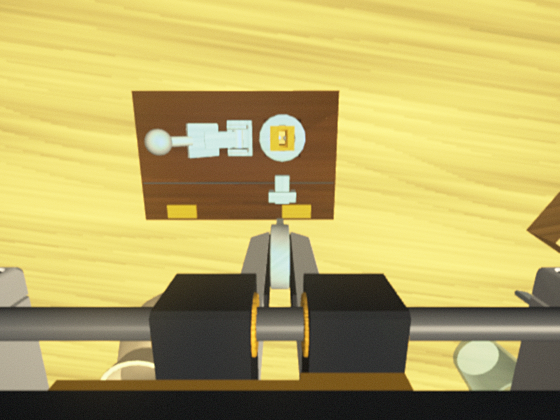

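```bash
python3 - <<'E'
from h import *
from scipy.optimize import least_squares
m=np.load("w4.npz"); a=(m["K"],m["r"],m["t"])
print("plug",ray_z(282,138,.066,*a).round(4),"rose",ray_z(282.1,137.4,.064,*a).round(4))
P=np.array([[-.065,-.1,.06],[-.065,.1,.06],[.065,.1,.06],[.065,-.1,.06]])
px=np.array([(134,92),(338.7,91),(333,219.5),(145.5,219.5)],float)
def f(q):
    X=P@R.from_euler('z',q[2]).as_matrix().T+[q[0],q[1],0]
    return (cv2.projectPoints(X,a[1],a[2],a[0],None)[0][:,0]-px).ravel()
s=least_squares(f,[.533,-.234,.14]); q=s.x; print(q.round(4),s.fun.round(1))
print((R.from_euler('z',q[2]).as_matrix()@[-.02,.045,.066]+[q[0],q[1],0]).round(4))
# predicted bow in hand, bow centre at tool z = .2557-.073
o=robot.get_obs(); T=R.from_euler('xyz',o["ee_rot"]).as_matrix()
th=np.linspace(0,2*np.pi,90); D=np.array([[.018*np.cos(t),y,.1827+.018*np.sin(t)] for y in(-.005,.005) for t in th])@T.T+o["tool_pos"]
pr=cv2.projectPoints(D,a[1],a[2],a[0],None)[0][:,0]; print("pred bow",pr.min(0),pr.max(0))
im=cv2.imread("pics/w4.png"); print("col280",im[214:234,280].tolist())
g=im[225:250,262:300].astype(int).sum(2); print(g[8].tolist())
print(o["tool_pos"],o["ee_rot"])
E
```

```text
plug [ 0.5078 -0.1926  0.066 ] rose [ 0.5073 -0.1925  0.064 ]
[ 0.5349 -0.2339  0.1403] [-1.8 -0.9  0.6  0.3  0.5  0.6  0.8  0.4]
[ 0.5088 -0.1922  0.066 ]
pred bow [272.25778344 225.04415845] [292.05991872 290.26317326]
col280 [[42, 70, 109], [42, 70, 109], [37, 67, 104], [55, 80, 111], [80, 100, 116], [107, 125, 128], [105, 124, 126], [108, 126, 128], [107, 127, 131], [103, 121, 124], [101, 119, 121], [108, 124, 126], [115, 135, 139], [123, 145, 149], [135, 154, 160], [140, 164, 164], [144, 166, 168], [148, 170, 173], [152, 174, 175], [155, 179, 184]]
[547, 500, 448, 428, 407, 393, 420, 477, 474, 520, 551, 553, 544, 533, 540, 538, 531, 519, 518, 521, 516, 508, 506, 512, 502, 507, 514, 507, 440, 402, 404, 416, 429, 465, 513, 538, 561, 574]
[ 0.56698351 -0.18520862  0.3996643 ] [ 3.14136773e+00 -3.20652340e-04 -2.99968743e+00]
```

```bash
python3 - <<'E'
from h import *
plan(0.5078,-0.1925,0.40,-3.0,1)
E
```

```text
twist z per row 0.003
[[1.49, 0.029, -0.008]]
```

Call:
{"fn": "play_rows", "kwargs": {"translation": [[0.5,0.01,0],[0.5,0.01,0],[0.49,0.01,0],[0,0,0.6],[0,0,0.6],[0,0,0.6],[0,0,0.3],[0,0,0]], "twist": [[0,0,0],[0,0,0],[0,0,0],[0,0,0],[0,0,0],[0,0,0],[0,0,0],[0,0,0]], "gripper": [-1,-1,-1,-1,-1,-1,-1,-1]}}

```text
time: 12.65
tool_pos: [0.5074, -0.1926, 0.3136]
ee_rot: [3.139, -0.004, -3.0]
wrist_force: [-0.2, -0.3, -0.6]
width: 0.0096
finger_force: 30.0
```

Call:
{"fn": "play_rows", "kwargs": {"translation": [[0,0,0],[0,0,0]], "twist": [[0,0,0],[0,0,0]], "gripper": [-1,-1]}}

```text
time: 12.85
tool_pos: [0.5083, -0.1935, 0.3175]
ee_rot: [-3.14, 0.003, -3.001]
wrist_force: [-0.0, 1.1, -1.1]
width: 0.01
finger_force: 30.0
```

Call:
{"fn": "play_rows", "kwargs": {"translation": [[0,0,0.12],[0,0,0.12],[0,0,0.08],[0,0,0.08],[0,0,0],[0,0,0]], "twist": [[0,0,0],[0,0,0],[0,0,0],[0,0,0],[0,0,0],[0,0,0]], "gripper": [-1,-1,-1,-1,-1,-1]}}

```text
time: 13.45
tool_pos: [0.5078, -0.1929, 0.2991]
ee_rot: [3.14, -0.0, -3.001]
wrist_force: [0.6, 4.0, -1.3]
width: 0.0101
finger_force: 30.0
```

Call:
{"fn": "play_rows", "kwargs": {"translation": [[0,0.015,0],[0,0,0.04],[0,0,0.04],[0,0,0.04],[0,0,0],[0,0,0]], "twist": [[0,0,0],[0,0,0],[0,0,0],[0,0,0],[0,0,0],[0,0,0]], "gripper": [-1,-1,-1,-1,-1,-1]}}

```text
time: 14.05
tool_pos: [0.5078, -0.1926, 0.2949]
ee_rot: [3.141, 0.0, -3.001]
wrist_force: [0.7, 4.6, 2.2]
width: 0.0099
finger_force: 30.0
```

Call:
{"fn": "play_rows", "kwargs": {"translation": [[0,0.02,0.05],[0,-0.02,0.05],[0,0.02,0.05],[0,-0.02,0.05],[0,0.02,0.05],[0,-0.01,0.05],[0,0,0],[0,0,0]], "twist": [[0,0,0],[0,0,0],[0,0,0],[0,0,0],[0,0,0],[0,0,0],[0,0,0],[0,0,0]], "gripper": [-1,-1,-1,-1,-1,-1,-1,-1]}}

```text
time: 14.85
tool_pos: [0.5081, -0.1922, 0.2841]
ee_rot: [-3.141, 0.003, -3.001]
wrist_force: [0.8, 5.7, 5.6]
width: 0.0096
finger_force: 30.0
```

Call:
{"fn": "play_rows", "kwargs": {"translation": [[0,0.02,0.05],[0,-0.02,0.05],[0,0.02,0.05],[0,-0.02,0.05],[0,0,0],[0,0,0]], "twist": [[0,0,0],[0,0,0],[0,0,0],[0,0,0],[0,0,0],[0,0,0]], "gripper": [-1,-1,-1,-1,-1,-1]}}

```text
time: 15.45
tool_pos: [0.5081, -0.1922, 0.2765]
ee_rot: [-3.141, 0.003, -3.001]
wrist_force: [0.5, 6.6, 8.0]
width: 0.0099
finger_force: 30.0
```

Call:
{"fn": "play_rows", "kwargs": {"translation": [[0,0,0.05],[0,0,0.05],[0,0,0],[0,0,0]], "twist": [[0,0,0],[0,0,0],[0,0,0],[0,0,0]], "gripper": [-1,-1,-1,-1]}}

```text
time: 15.85
tool_pos: [0.5081, -0.1921, 0.2762]
ee_rot: [-3.14, 0.004, -3.001]
wrist_force: [-5.8, 9.4, 20.5]
width: 0.0098
finger_force: 30.0
```

Call:
{"fn": "play_rows", "kwargs": {"translation": [[0,0,0],[0,0,0],[0,0,0],[0,0,0],[0,0,0],[0,0,0],[0,0,0],[0,0,0]], "twist": [[0,0,0.6],[0,0,0.6],[0,0,0.6],[0,0,0.6],[0,0,0.6],[0,0,0.6],[0,0,0.6],[0,0,0.6]], "gripper": [-1,-1,-1,-1,-1,-1,-1,-1]}}

```text
time: 16.65
tool_pos: [0.5079, -0.1924, 0.2762]
ee_rot: [-3.141, 0.004, 2.8]
wrist_force: [-6.8, 7.4, 21.9]
width: 0.0095
finger_force: 30.0
```

```bash
python3 - <<'E'
from h import *
o=robot.get_obs()
for k in ["tool_pos","ee_rot","wrist_force","wrist_torque","joint_positions"]: print(k,np.round(o[k],4))
E
```

```text
tool_pos [ 0.5079 -0.1924  0.2762]
ee_rot [-3.1411  0.0038  2.8002]
wrist_force [-6.7849  7.4447 21.9042]
wrist_torque [1.6557 1.1933 0.0338]
joint_positions [-0.4665  0.1315  1.5805 -0.      1.4256 -1.6959]
```

Call:
{"fn": "play_rows", "kwargs": {"translation": [[0,0,0],[0,0,0],[0,0,0],[0,0,0],[0,0,0],[0,0,0],[0,0,0],[0,0,0]], "twist": [[0,0,0.6],[0,0,0.6],[0,0,0.6],[0,0,0.6],[0,0,0.6],[0,0,0.6],[0,0,0.6],[0,0,0.6]], "gripper": [-1,-1,-1,-1,-1,-1,-1,-1]}}

```text
time: 17.45
tool_pos: [0.5078, -0.1928, 0.2763]
ee_rot: [3.141, 0.004, 2.32]
wrist_force: [-5.9, 6.7, 21.5]
width: 0.01
finger_force: 30.0
```

Call:
{"fn": "play_rows", "kwargs": {"translation": [[0,0,0],[0,0,0],[0,0,0],[0,0,0],[0,0,0],[0,0,0],[0,0,0],[0,0,0]], "twist": [[0,0,0.6],[0,0,0.6],[0,0,0.6],[0,0,0.6],[0,0,0.6],[0,0,0.6],[0,0,0.6],[0,0,0]], "gripper": [-1,-1,-1,-1,-1,-1,-1,-1]}}

```text
time: 18.25
tool_pos: [0.5074, -0.1929, 0.2763]
ee_rot: [3.141, 0.004, 1.901]
wrist_force: [-8.1, 7.0, 22.6]
width: 0.0099
finger_force: 30.0
```

```bash
python3 - <<'E'
from h import *
o=robot.get_obs()
for k in ["tool_pos","ee_rot","wrist_force","wrist_torque"]: print(k,np.round(o[k],4))
E
```

```text
tool_pos [ 0.5074 -0.1929  0.2763]
ee_rot [3.1413 0.0036 1.9015]
wrist_force [-8.114   6.9502 22.6018]
wrist_torque [1.3286 1.6717 0.1115]
```

Call:
{"fn": "play_rows", "kwargs": {"translation": [[0,0,0],[0,0,0],[0,0,0],[0,0,0],[0,0,0]], "twist": [[0,0,0.4],[0,0,0.4],[0,0,0.4],[0,0,0],[0,0,0]], "gripper": [-1,-1,-1,-1,-1]}}

```text
time: 18.75
tool_pos: [0.5074, -0.1929, 0.2762]
ee_rot: [3.141, 0.003, 1.783]
wrist_force: [-8.4, 6.5, 22.4]
width: 0.0096
finger_force: 30.0
```

```bash
python3 - <<'E'
from h import *
o=robot.get_obs()
for k in ["tool_pos","ee_rot","wrist_force","wrist_torque"]: print(k,np.round(o[k],4))
E
```

```text
tool_pos [ 0.5074 -0.1929  0.2762]
ee_rot [3.1408 0.0035 1.7826]
wrist_force [-8.3654  6.4778 22.4246]
wrist_torque [1.3947 1.7317 0.0902]
```

Call:
{"fn": "play_rows", "kwargs": {"translation": [[0,0,0],[0,0,0],[0,0,0],[0,0,0]], "twist": [[0,0,0.3],[0,0,0.3],[0,0,0],[0,0,0]], "gripper": [-1,-1,-1,-1]}}

```text
time: 19.15
tool_pos: [0.5074, -0.1928, 0.2762]
ee_rot: [3.14, 0.003, 1.723]
wrist_force: [-7.7, 6.1, 22.5]
width: 0.0097
finger_force: 30.0
```

```bash
python3 - <<'E'
from h import *
w=robot.snapshot("wrist")[:,:,::-1].copy(); t=robot.snapshot("scene")[:,:,::-1]
o=robot.get_obs()
for k in ["tool_pos","ee_rot","wrist_force","wrist_torque"]: print(k,np.round(o[k],4))
print([(np.round(d["centre"],4).tolist(),round(d["score"],2)) for d in robot.spot_point("guard_ball","scene")][:2])
cv2.imwrite("pics/fin.png",np.hstack([cv2.resize(w[100:330,180:380],(400,460)),cv2.resize(t[90:220,160:290],(400,460))]))
E
```

```text
tool_pos [ 0.5075 -0.1928  0.2762]
ee_rot [3.1403 0.0033 1.7227]
wrist_force [-7.1068  6.8345 21.7396]
wrist_torque [1.3543 1.6514 0.1982]
[([0.5195, -0.2834, 0.1319], 0.57)]
```

View pics/fin.png

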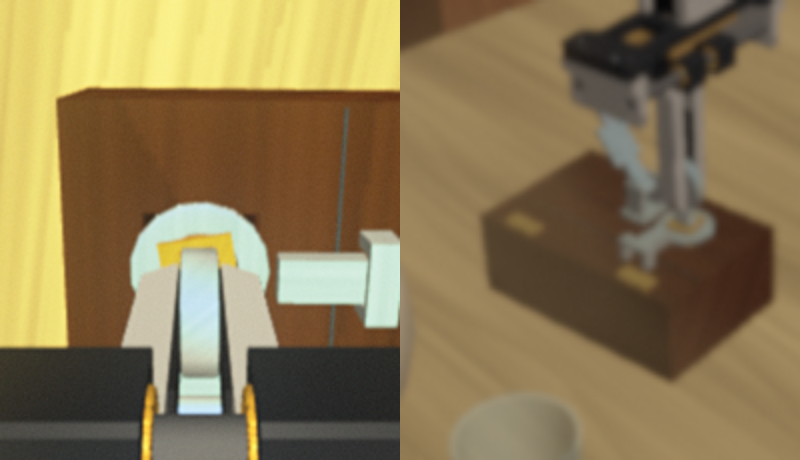

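The picture shows the brass plug turned with the key to nearly a quarter turn (crop about 195,250) and the bolt drawn back. The toggle still rests on the far side. The torque jump from 0.09 to 0.2 N m marks the stop.

```bash
python3 -c "
from bench import robot
print(robot.close_job())"
```

```text
the job is handed in; nothing more can be done
None
```

I've handed the job in: the toggle rests thrown on the far side, and the gripper still holds the key fully home and turned clockwise to its stop. It took about 19 s, and the decanter, jug and glasses were not touched as far as I could tell; the hand-in gave no verdict.

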